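# Close down the telescopic bench lamp

### The job

Put the leaning telescopic lamp away in its short form, thinnest tube first: with the lower lock still shut, slide the thin tube that carries the lamp head fully home; then swing the red-knobbed lock lever up to free the thick tube, slide that fully home too, and swing the lever back so that it locks. Leave the reed rack and everything else on the bench as it stands, and let go of the lamp.

Things in the scene. Friction and masses are not known exactly. Their poses are not given: they have to be found in the camera images.
- lamp: Cordless bench lamp, fixed: green base plate 170 x 120 x 18 mm and a round telescopic mast that leans 32 deg (0.56 rad) from vertical towards the base's own -x. Origin: on the bench below the mast's tilt bolt; z up. Steel outer tube 34 mm thick, ending in a black collar 46 mm thick, 92 to 118 mm along the mast from the tilt bolt, with the lock's housing on its -x side.
- lamp_foot (a point): Tilt bolt at the foot of the mast, on the mast's centre line, 45 mm above the bench.
- thick_tube (a joint): How far the aluminium thick tube (26 mm) stands out of the outer tube, m along the mast; 0 = fully home (its collar on the outer tube's), at most 0.095. The lock pin holds it, with some 2 mm of play, in the working height (about 0.06) or at home, and enters only there. Unlocked, it stays where it is left and slides with about 5 to 10 N.
- thick_collar (a point): Middle of the black collar on the top of the thick tube (36 mm thick, 20 mm long), on the mast's centre line; its z axis is the mast's axis, pointing up the mast, its y axis is level.
- thin_tube (a joint): How far the thin steel tube (18 mm) stands out of the thick tube, m along the mast; 0 = fully home (lamp head on the thick tube's collar), at most 0.09. Held by friction alone; slides with about 4 to 8 N. At home it stops hard, and a push then goes on to the thick tube.
- head_grip (a point): On the mast's centre line in the ribbed round hand grip at the top of the thin tube: 30 mm thick, its top 18 mm above this point, its bottom 26 mm below, along the mast. z axis: up the mast; y axis: level. A lamp disc 56 mm across sits off the bottom of the grip, 62 mm to -x and 20 mm to -y; the grip's +y and -y sides are free.
- lock_lever (a joint): Cam lever of the lock pin, in rad: 0 = locked (its stop), pointing away from the mast on the side it leans to; grows as it swings up, 1.4 = stop, pin fully drawn, pointing up along the mast. The thick tube is free above about 0.8. Stays where it is left; needs about 4 N at the knob.
- lever_knob (a point): Centre of the red knob at the end of the lock lever, 76 mm to the mast's +y side: a short cylinder 24 mm across and 18 mm long, along the lamp's y, its flat ends to +y and -y. The last 28 mm of the 9 mm steel arm run straight from the turning axis to the knob, so both flat ends are free: 43 mm from the inner one to the collar.
- lever_axis (a point): Point on the lever's turning axis (along the lamp's y), below the mast's centre line. The knob runs round this axis at radius 56 mm, in the plane 76 mm to the +y side: at lever value q its direction from the axis makes 1.31 rad minus q with the mast's upward direction, on the lamp's -x side (past 1.31: +x side).
- rack: Wooden rack fixed along the back of the bench; origin on the bench in its middle, length along y: end frames at y = +-400 mm, 300 mm high. One long reed 24 mm thick lies across it 288 mm above the bench at x = -55 mm, almost above the lamp's foot, so straight down there is no room for a hand; more reeds lie low at its back (x = +80 to +130 mm, 150 mm high). Not to be hit.
- oil_bottle: Blue bottle, 52 mm across, 145 mm tall; origin under its centre. Leave alone.
- varnish_jar: Amber jar, 68 mm across, 85 mm tall; origin under its centre. Leave alone.
- file_cup: Dark steel cup with files, 72 mm across, 175 mm tall over the handles; origin under its centre. Leave alone.
- reed_blank: Short reed piece standing on end, 28 mm across, 95 mm tall; origin under its centre. Leave alone.
- sanding_block: Cork sanding block, 100 x 55 x 25 mm; origin under its centre. Leave alone.
- ferrule_tray: Grey tray of metal ferrules, 130 x 85 x 22 mm; origin under its centre. Leave alone.
- screwdriver: Red screwdriver lying flat, 190 mm long. Leave alone.
Mind the look-alikes: they are no part of the job. Of the things that look like the varnish_jar, take the one that is farthest to the robot's right at the start.

How it is judged:
On the way, in this order (a step that is already met when the one before it is completed fails the run):
1. the thin tube is fully home (within 3 mm) while the lock is still shut and the thick tube still stands out (value of joint thin_tube below 0.003 m and value of joint thick_tube above 0.03 m and value of joint lock_lever below 0.45 rad), for 0.1 s.
2. the lock lever is swung up, the thick tube free (value of joint lock_lever above 0.8 rad and value of joint thick_tube above 0.03 m), for 0.1 s.
3. the thick tube is fully home (within 3 mm), the thin one still home (value of joint each of thick_tube, thin_tube below 0.003 m), for 0.1 s.
At the end, for the whole second after the job is handed in: Both tubes are fully home (within 3 mm), the lock lever is back at locked (within 0.3 rad of its stop), and the lamp is let go (all of step 3 and value of joint lock_lever below 0.3 rad and contact force between lamp and the fingers below 0.1 N and contact force between lamp and the arm below 0.1 N); the robot touches nothing.
It fails at once if the reed rack is hit (more than 8 N) (contact force between rack and the arm above 8 N or contact force between rack and the fingers above 8 N).
It fails at once if a bystander is pushed more than 20 mm or knocked over (distance of any of oil_bottle, file_cup, varnish_jar, reed_blank, sanding_block, ferrule_tray from where it was at the start of the episode above 0.02 m or angle between any of oil_bottle, file_cup, reed_blank's own z axis and vertical above 0.4 rad or distance of screwdriver from where it was at the start of the episode above 0.03 m).
It also fails if it takes over 54 s, if anything falls off the work surface, if the arm or the gripper's body presses on something with over 40 N, if the wrist force passes 120 N, or if a joint passes its speed limit or range.

### The arm

A 6-joint arm with a two-finger parallel gripper is mounted at the origin on the work surface. World frame = base frame: x ahead of the robot, y to its left, z up, the work surface at z = 0. Lengths are in m, angles in rad, forces in N, time in s.
With the tool pointing down it reaches from about 0.275 to 1 m from the base axis. Payload 8.4 kg.
Tool frame: the origin (TCP) lies midway between the tips of the shut fingers; the grasp point (between the pads) lies 19 mm behind it (bot.tcp_to_grasp is the distance from the TCP to the grasp point, in m); z points along the fingers, y is the direction in which the jaws open and shut (so a half turn about z gives the same grasp; the last joint's range is limited). The gripper opens to 85 mm and grips with 20 to 120 N. Pads are 22 mm wide; open, the fingers measure 114 mm over their backs; the gripper's body (76 mm by 85 mm) begins 54 mm behind the grasp point. The pads swing forward as they close: fully open they stand 13 mm farther back than shut.
Start: joints at [1.262, 0.353, 1.633, -0, 1.155, -0.002], TCP at [0.189, 0.596, 0.231] pointing down, gripper open.
Joint ranges: [-2.63, 2.63], [-0.92, 2.1], [0.06, 2.66], [-1.3, 4.44], [0, 2.69], [-3.02, 3.02]. Speed limits (rad/s): [2.22, 2.22, 2.79, 3.14, 3.14, 3.14].

### API

Orientations are given as a unit quaternion [w, x, y, z].
In Python, from bench import bot gives the robot as it stands.
- The arm moves only by the shell command python3 -m crank 'ROWS' [OPENING] [FORCE]. ROWS is JSON, a list of rows, each a list of 6 numbers: the shift along the world's x, y, z in m, then the turn, a rotation vector about the world's x, y, z in rad. In form: [[tx, ty, tz, wx, wy, wz], ...]. A call has 1 to 20 rows; each row is the pose to reach, as a shift and turn from the pose measured when the call began; what a row does not reach only later rows make up. A row lasts 1/10 s, in which the tool goes at most 50 mm and 8.59 degrees, less where a joint would pass 70% of its speed; a pose out of reach is approached as far as the arm can. A call with a gripper value outside its range is refused whole. OPENING is the opening in per cent of the stroke, from 0 (shut) to 100 (fully open), set as the call begins (- or left out, the last holds). The fingers move at their own pace and stop on an object; FORCE is the grip in N (left out, the last holds). Time passes only in rows, so rows that repeat a pose let the fingers close. It gives the time, the measured TCP pose, the force and the opening at its end, in the units of the state.
- bot.get_obs(): the state, without advancing time (a new reading comes with each control period).
- bot.grab_frame(name): name is "side" or "top" or "wrist"; returns a dict with "pixels" (480x640x3 uint8, red, green, blue), "depth" (480x640 float32, m along the optical axis (not along the pixel's ray), 0 where there is no reading), "fx", "fy", "cx", "cy" (pixels), "R" (3x3) and "t" (3): a world point X has camera coordinates R X + t. Camera axes: x right, y down, z forward; pixel columns grow to the right and rows downward; lengths in m; the calibration is good to about 2 mm. A picture is of the moment at which its call begins.
- bot.hand_in(): hands the job in, once; it reports no verdict.
The state is a dict: "time_s": time; "qpos": joint angles; "qvel": joint speeds; "joint_torque": joint torques, N m; "tcp_pos": TCP position; "ee_rot": TCP orientation; "force": force on the tool from outside, world axes, zero at the start; "torque": the same for the moment, N m; "width": opening from 0.0 (shut) to 1.0 (fully open).
Only numpy, scipy, OpenCV 4.12 (cv2) and the standard library are available. Lean on these libraries where they do the work, as an engineer would, in place of code of your own. Each camera call takes 0.05 s, during which the arm holds its last target. There are 200 camera calls.

## Working session

There is one attempt and no reset: what is moved stays moved. The work goes in short steps, Python scripts to look and compute and a shell command to move; the robot and the scene stay as the last step left them, time stands still between calls to the robot, and variables do not carry over. Pictures are saved under pics/ and viewed, about 8 in all and at most 12, crops included, and the job is handed in when it is done.

```bash
mkdir -p pics; ls; cat > h.py <<'E'
import numpy as np, cv2
from bench import bot
def shot(name,fn):
    f=bot.grab_frame(name); cv2.imwrite('pics/'+fn+'.png',f['pixels'][:,:,::-1]); np.savez('pics/'+fn+'.npz',**{k:np.array(v) for k,v in f.items()}); return f
def load(fn): return dict(np.load('pics/'+fn+'.npz'))
def P(f,u,v,d=None,w=1):
    if d is None:
        p=f['depth'][v-w:v+w+1,u-w:u+w+1]; d=np.median(p[p>0])
    c=np.array([(u-f['cx'])/f['fx']*d,(v-f['cy'])/f['fy']*d,d]); return f['R'].T@(c-f['t'])
def proj(f,X):
    c=f['R']@np.array(X)+f['t']; return c[0]/c[2]*f['fx']+f['cx'],c[1]/c[2]*f['fy']+f['cy']
E
python3 - <<'E'
from h import *
for n in('side','top'):
    f=shot(n,n+'0'); print(n,f['R'].round(3).tolist(),f['t'],f['fx'],f['cx'],f['cy'])
o=bot.get_obs(); print(o,bot.tcp_to_grasp)
E
```

```text
pics
side [[0.879, -0.477, -0.018], [-0.363, -0.644, -0.673], [0.31, 0.598, -0.739]] [-0.42526655  0.33025263  1.17183551] 518.9560719701245 322.9645641254857 235.511964507612
top [[0.022, -1.0, -0.001], [-0.986, -0.021, -0.166], [0.166, 0.004, -0.986]] [0.06266352 0.52831808 1.45992412] 614.8399412355498 318.4763203711158 230.786489681796
{'time_s': 0.1, 'qpos': array([ 1.26160380e+00,  3.53586514e-01,  1.63406570e+00, -1.23217058e-05,
        1.15519497e+00, -2.35196049e-03]), 'qvel': array([ 1.00550786e-03, -6.40284192e-04, -6.67737436e-04, -4.29250610e-04,
        7.37753842e-04,  6.13324965e-05]), 'joint_torque': array([ 1.83584350e-03, -6.06351042e+01, -3.42821395e+01,  2.23207394e-04,
        3.80320562e-03, -1.53454107e-05]), 'tcp_pos': array([0.18862447, 0.59540642, 0.23062945]), 'ee_rot': array([-9.17488215e-05,  1.52816636e-01,  9.88254361e-01, -6.20541989e-04]), 'force': array([-0.4182378 ,  1.56680978,  0.35941749]), 'torque': array([-0.06348928,  0.01043966,  0.04753921]), 'width': 1.000153001769969} 0.0187
```

View pics/side0.png

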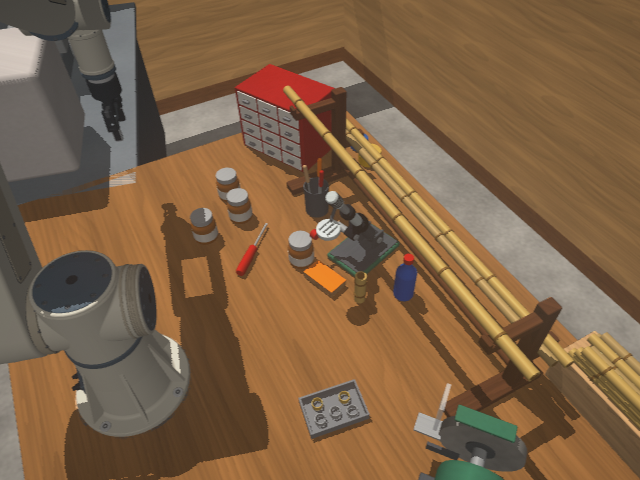

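View pics/top0.png

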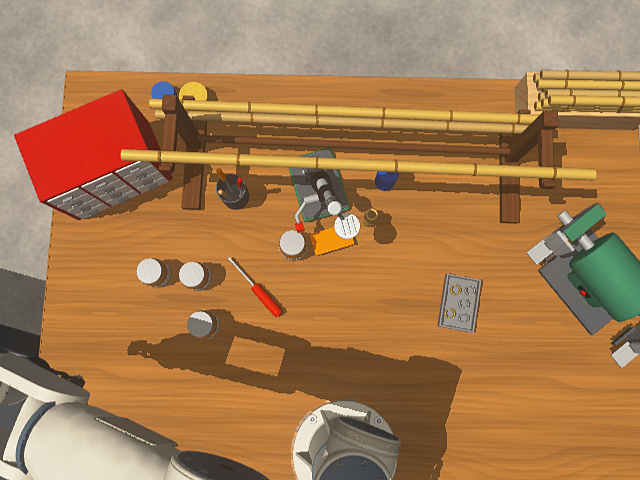

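Top view: the lamp sits at about (322,188) under the front reed, with its head grip at (335,208), disc at (347,226) and knob at (299,227). The jar at (293,243) and block at (334,240) are in front of it. I'll enlarge this area.

```bash
python3 - <<'E'
from h import *
a=load('top0')['pixels'][140:265,265:405]; b=load('side0')['pixels'][175:285,285:425]
a=cv2.resize(a,(700,625))[:, :]; b=cv2.resize(b,(700,550))
cv2.imwrite('pics/c1.png',cv2.resize(a,(672,600))[:,:,::-1]); cv2.imwrite('pics/c2.png',b[:,:,::-1])
E
```

```text
(no output)
```

View pics/c1.png

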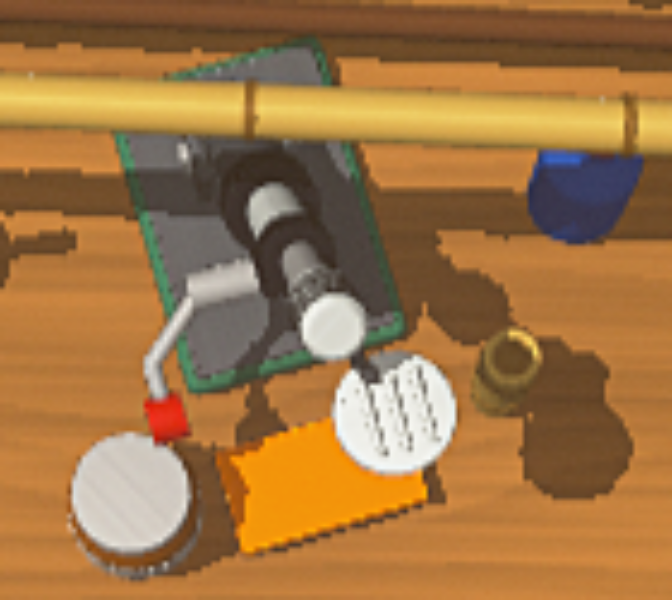

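View pics/c2.png

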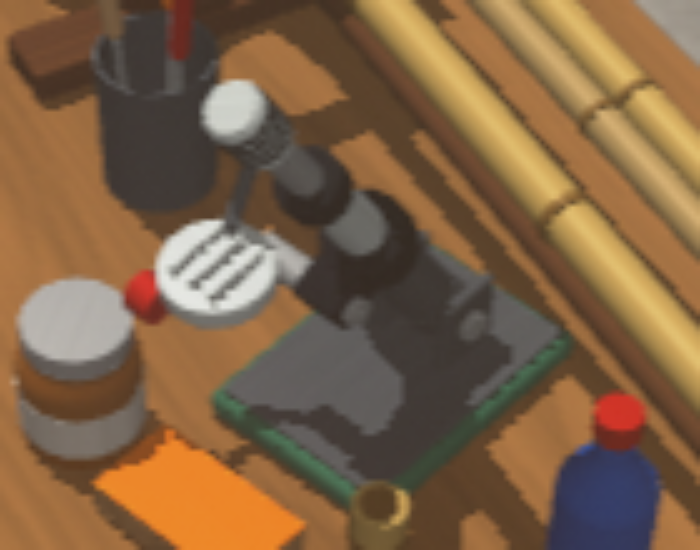

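```bash
cat >> h.py <<'E'
def onz(f,u,v,z):
    a=P(f,u,v,1.0);c=-f['R'].T@f['t']; return c+(a-c)*(z-c[2])/(a[2]-c[2])
E
python3 - <<'E'
from h import *
t=load('top0');s=load('side0')
T=lambda u,v:(265+u/4.8,140+v/4.8)
for n,u,v in[('fl',190,390),('fr',403,325),('br',318,40),('lpt',125,160)]:
    print(n,onz(t,*T(u,v),.018).round(4))
S=lambda u,v:(285+u/5,175+v/5)
for n,u,v in[('Sfl',215,398),('Sr',570,340)]: print(n,onz(s,*S(u,v),.018).round(4))
for n,u,v in[('cap',333,325),('knob',167,417),('disc',395,413),('jar',130,492),('blank',510,355),('block',330,500),('thincollar',268,210)]:
    a,b=T(u,v); print(n,P(t,round(a),round(b)).round(4))
for n,u,v in[('Scap',235,112),('Sknob',143,297),('Sdisc',220,270),('Sjar',78,310)]:
    a,b=S(u,v); print(n,P(s,round(a),round(b)).round(4))
for n,u,v in [('reedL',150,157),('reedM',330,163),('reedR',560,173),('cup',232,182),('bottle',387,178)]: print(n,P(t,u,v).round(4))
E
```

```text
fl [0.5546 0.1094 0.018 ]
fr [ 0.5915 -0.0009  0.018 ]
br [0.7448 0.0463 0.018 ]
lpt [0.677  0.1468 0.018 ]
Sfl [0.5548 0.1016 0.018 ]
Sr [0.7435 0.043  0.018 ]
cap [0.5319 0.0424 0.2983]
knob [0.5236 0.1172 0.111 ]
disc [0.5056 0.0128 0.2395]
jar [0.4913 0.136  0.087 ]
blank [ 0.5607 -0.0496  0.0982]
block [0.4974 0.0352 0.0279]
thincollar [0.6092 0.0702 0.1868]
Scap [0.5324 0.0367 0.2941]
Sknob [0.5202 0.1104 0.11  ]
Sdisc [0.507  0.0055 0.2334]
Sjar [0.4961 0.1387 0.0845]
reedL [0.631  0.4245 0.2995]
reedM [0.626  0.0523 0.3004]
reedR [ 0.615  -0.4209  0.3   ]
cup [0.6499 0.2942 0.0236]
bottle [ 0.648  -0.0866  0.1031]
```

```bash
cat >> h.py <<'E'
from scipy.spatial.transform import Rotation as Ro
YAW=0.30; ex=np.array([np.cos(YAW),np.sin(YAW),0]); ey=np.array([-np.sin(YAW),np.cos(YAW),0]); ez=np.array([0,0,1.])
m=-np.sin(.56)*ex+np.cos(.56)*ez; xm=np.cos(.56)*ex+np.sin(.56)*ez
def tool(tilt):
    z=np.sin(tilt)*ex-np.cos(tilt)*ez; y=ey; return Ro.from_matrix(np.c_[np.cross(y,z),y,z])
def cur():
    o=bot.get_obs(); q=o['ee_rot']; return o,Ro.from_quat([q[1],q[2],q[3],q[0]])
def go(p,tilt):
    o,R=cur(); R2=tool(tilt); print('shift',(np.array(p)-o['tcp_pos']).round(4),'rot',(R2*R.inv()).as_rotvec().round(3))
E
python3 - <<'E'
from h import *
print(tool(.73).as_matrix().round(3).tolist(), cur()[1].as_matrix().round(3).tolist())
go(np.array([.532,.0395,.296])+.12*m,.73)
E
```

```text
[[-0.712, -0.296, 0.637], [-0.22, 0.955, 0.197], [-0.667, 0.0, -0.745]] [[-0.953, 0.302, -0.0], [0.302, 0.953, -0.001], [-0.0, -0.001, -1.0]]
shift [ 0.2825 -0.5747  0.167 ] rot [-0.001 -0.741  0.58 ]
```

```bash
python3 -m crank '[[0,-0.05,0.05,0,0,0],[0.05,-0.1,0.1,0,-0.1,0.08],[0.283,-0.575,0.167,0,-0.74,0.58],[0.283,-0.575,0.167,0,-0.74,0.58],[0.283,-0.575,0.167,0,-0.74,0.58],[0.283,-0.575,0.167,0,-0.74,0.58],[0.283,-0.575,0.167,0,-0.74,0.58],[0.283,-0.575,0.167,0,-0.74,0.58],[0.283,-0.575,0.167,0,-0.74,0.58],[0.283,-0.575,0.167,0,-0.74,0.58],[0.283,-0.575,0.167,0,-0.74,0.58],[0.283,-0.575,0.167,0,-0.74,0.58],[0.283,-0.575,0.167,0,-0.74,0.58],[0.283,-0.575,0.167,0,-0.74,0.58],[0.283,-0.575,0.167,0,-0.74,0.58],[0.283,-0.575,0.167,0,-0.74,0.58],[0.283,-0.575,0.167,0,-0.74,0.58],[0.283,-0.575,0.167,0,-0.74,0.58]]' 0
python3 - <<'E'
from h import *
go(np.array([.532,.0395,.296])+.12*m,.73)
o,R=cur(); print(o['qpos'].round(3),o['force'])
f=shot('wrist','w1'); print(f['R'].round(3).tolist(),f['t'],f['fx'])
c=-f['R'].T@f['t']; print(c)
E
```

```text
time_s: 1.9
tcp_pos: [0.4725, 0.0178, 0.3979]
ee_rot: [0.353, -0.137, 0.924, 0.053]
force: [-0.5, -1.4, -1.0]
width: -0.003
shift [-0.0014  0.0028 -0.0002] rot [-0.001 -0.001  0.004]
[-0.196 -0.378  2.176  0.488  0.738 -2.325] [-0.47826899 -1.35616077 -1.04892733]
[[-0.292, 0.957, 0.001], [0.484, 0.146, 0.863], [0.825, 0.252, -0.506]] [ 0.11949293 -0.54373259 -0.0332355 ] 335.4234424903103
[ 0.32540852 -0.02633648  0.45215481]
```

View pics/w1.png

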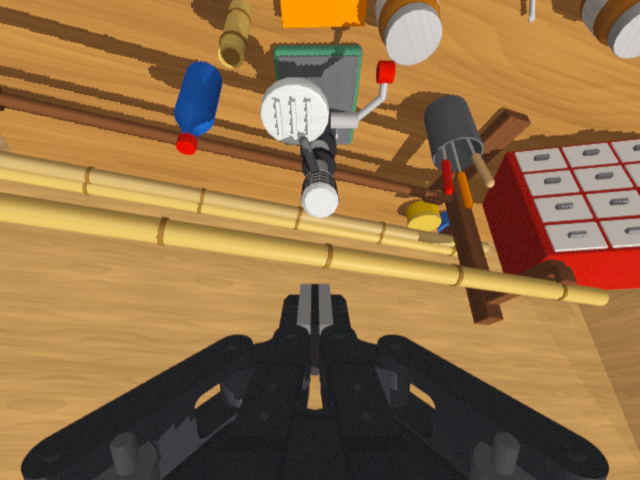

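Wrist view (upside down): grip cap at (320,199), disc at (295,112), knob at (386,72), jar top at (410,40), reed beyond. The fingers are shut and in line with the mast.

```bash
python3 - <<'E'
from h import *
f=load('w1')
for n,u,v in[('cap',320,199),('knob',386,72),('disc',295,112),('jar',410,40)]: print(n,P(f,u,v,w=2).round(4))
print('reed near mast', P(f,329,254).round(4),P(f,250,245).round(4))
for n,u,v in[('fr',275,48),('fl',361,45)]: print(n,onz(f,u,v,.018).round(4))
foot=np.array([.682,.086,.045])
for s in(.138,.182,.224,.278,.296): print(s,[round(x) for x in proj(f,foot+s*m)])
# red knob centroid in all views
for fn in('w1','top0','side0'):
    g=load(fn); p=g['pixels'].astype(int); k=(p[:,:,0]>120)&(p[:,:,1]<60)&(p[:,:,2]<60)
    u0,v0=[int(round(x)) for x in proj(g,[.522,.112,.1])]
    k[:max(v0-15,0)]=0;k[v0+15:]=0;k[:,:u0-15]=0;k[:,u0+15:]=0
    vs,us=np.nonzero(k&(g['depth']>0)); print(fn,us.mean().round(1),vs.mean().round(1),np.mean([P(g,u,v,w=0) for u,v in zip(us,vs)],0).round(4))
E
```

```text
cap [0.5289 0.0405 0.293 ]
knob [0.5199 0.1157 0.1099]
disc [0.4997 0.0111 0.2356]
jar [0.4924 0.1332 0.0857]
reed near mast [0.6157 0.078  0.2934] [ 0.6171 -0.0028  0.2949]
fr [ 0.5838 -0.001   0.018 ]
fl [0.5474 0.1051 0.018 ]
0.138 [317, 154]
0.182 [317, 164]
0.224 [317, 176]
0.278 [318, 196]
0.296 [318, 204]
w1 385.8 71.1 [0.5204 0.116  0.1076]
top0 299.5 226.9 [0.5238 0.1185 0.1107]
side0 313.1 233.1 [0.52   0.1152 0.1089]
```

```bash
python3 -m crank '[[0.02,0.01,-0.035,0,0,0],[0.04,0.017,-0.07,0,0,0],[0.0525,0.0205,-0.0955,0,0,0],[0.0525,0.0205,-0.0955,0,0,0],[0.0601,0.0229,-0.108,0,0,0],[0.0652,0.0245,-0.1167,0,0,0],[0.0652,0.0245,-0.1167,0,0,0],[0.0652,0.0245,-0.1167,0,0,0]]'
```

```text
time_s: 2.75
tcp_pos: [0.5364, 0.0445, 0.2815]
ee_rot: [0.352, -0.139, 0.924, 0.054]
force: [-0.2, 0.3, -0.4]
width: 0.0
```

```bash
python3 - <<'E'
from h import *
f=shot('wrist','w2'); g=shot('side','s2')
a=cv2.resize(f['pixels'][100:400,170:470],(400,400)); 
u,v=[int(x) for x in proj(g,[.55,.05,.24])]
b=cv2.resize(g['pixels'][v-50:v+50,u-50:u+50],(400,400)); cv2.imwrite('pics/c3.png',np.hstack([a,b])[:,:,::-1]); print(u,v)
E
```

```text
335 208
```

View pics/c3.png

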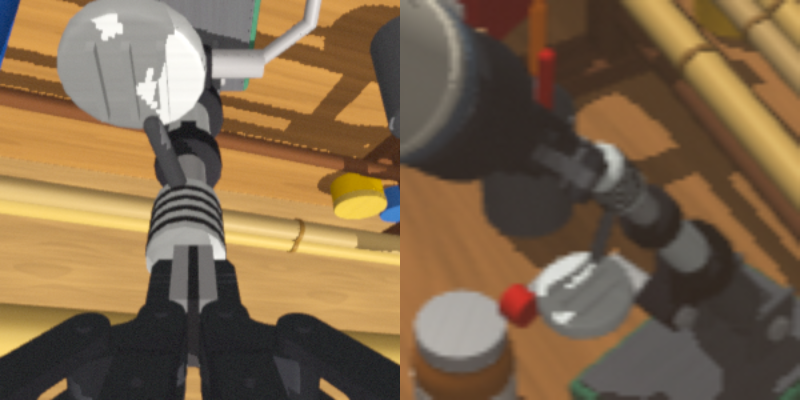

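The fingertips are centred on the cap, and the thin tube is still partly out. I'll go on down the mast.

```bash
python3 -m crank '[[0.004,0.0013,-0.0068,0,0,0],[0.008,0.0025,-0.0136,0,0,0],[0.0121,0.0038,-0.0203,0,0,0],[0.0152,0.0047,-0.0254,0,0,0]]'; python3 -m crank '[[0.002,0.0006,-0.0034,0,0,0],[0.002,0.0006,-0.0034,0,0,0]]'
python3 - <<'E'
from h import *
f=shot('side','s3');o,_=cur();print(o['force'],(o['tcp_pos'][2]-.045)/.848)
E
```

```text
time_s: 3.25
tcp_pos: [0.5524, 0.0488, 0.2565]
ee_rot: [0.353, -0.138, 0.924, 0.054]
force: [-2.7, 1.3, 3.4]
width: -0.002
time_s: 3.45
tcp_pos: [0.5545, 0.0494, 0.2528]
ee_rot: [0.353, -0.138, 0.924, 0.054]
force: [0.2, -0.3, -0.5]
width: -0.003
[-0.42514379 -0.36242045  0.30490047] 0.2451453604802127
```

```bash
python3 -m crank '[[0.001,0.0003,-0.0017,0,0,0],[0.002,0.0006,-0.0034,0,0,0]]'; python3 -m crank '[[0.001,0.0003,-0.0017,0,0,0],[0.002,0.0006,-0.0034,0,0,0]]';python3 -m crank '[[0.001,0.0003,-0.0017,0,0,0],[0.001,0.0003,-0.0017,0,0,0]]'
```

```text
time_s: 3.7
tcp_pos: [0.5565, 0.0499, 0.2497]
ee_rot: [0.353, -0.138, 0.924, 0.053]
force: [-3.8, -0.5, 5.8]
width: 0.0
time_s: 3.9
tcp_pos: [0.5584, 0.0505, 0.2473]
ee_rot: [0.354, -0.138, 0.923, 0.053]
force: [-36.1, -8.5, 38.0]
width: 0.0
time_s: 4.1
tcp_pos: [0.5587, 0.0506, 0.2469]
ee_rot: [0.355, -0.138, 0.923, 0.053]
force: [-34.1, -9.6, 33.4]
width: -0.003
```

Hard stop at 50 N, 0.238 m up the mast, which matches thin tube home against the locked thick tube. Next I'll back off and work out the knob approach.

```bash
python3 -m crank '[[-0.015,-0.0047,0.0254,0,0,0],[-0.03,-0.0094,0.05,0,0,0],[-0.045,-0.014,0.075,0,0,0],[-0.045,-0.014,0.075,0,0,0]]'
python3 - <<'E'
from h import *
K=np.array([.522,.115,.099]); z=tool(.35).as_matrix()[:,2]; print(z)
go(K-.08*z,.35)
f=shot('wrist','w3'); g=shot('side','s4'); t=shot('top','t4')
a=cv2.resize(f['pixels'][0:240,180:480],(500,400)); 
b=cv2.resize(g['pixels'][180:260,290:370],(300,300)); cv2.imwrite('pics/c4.png',np.hstack([a,cv2.copyMakeBorder(b,0,100,0,0,0)])[:,:,::-1])
E
```

```text
time_s: 4.5
tcp_pos: [0.514, 0.036, 0.3255]
ee_rot: [0.358, -0.138, 0.922, 0.052]
force: [0.0, 0.1, 1.0]
width: -0.0
[ 0.32758279  0.10133323 -0.93937271]
shift [-0.0183  0.0709 -0.1514] rot [-0.112  0.373  0.002]
```

View pics/c4.png

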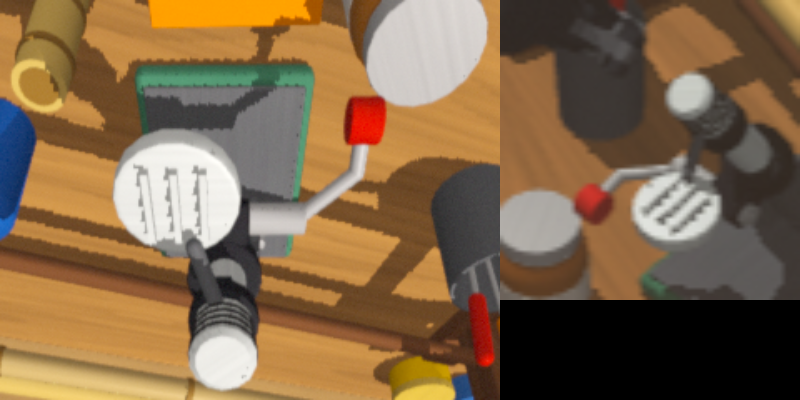

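The grip now sits on the black thick collar with no thin tube showing, and the thick tube is still out. The knob is free beside the jar. Next, over the knob with the jaws 40% open.

```bash
python3 -m crank '[[-0.01,0.04,0,-0.05,0.15,0],[-0.0183,0.071,0,-0.112,0.373,0.002],[-0.0183,0.071,0,-0.112,0.373,0.002],[-0.0183,0.071,-0.03,-0.112,0.373,0.002],[-0.0183,0.071,-0.07,-0.112,0.373,0.002],[-0.0183,0.071,-0.11,-0.112,0.373,0.002],[-0.0183,0.071,-0.151,-0.112,0.373,0.002],[-0.0183,0.071,-0.151,-0.112,0.373,0.002],[-0.0183,0.071,-0.151,-0.112,0.373,0.002]]' 40 40
python3 - <<'E'
from h import *
f=shot('wrist','w4')
g=f;p=g['pixels'].astype(int); k=(p[:,:,0]>110)&(p[:,:,1]<60)&(p[:,:,2]<60)
n,l,st,ce=cv2.connectedComponentsWithStats(k.astype(np.uint8))
for i in range(1,n):
    if st[i,4]>60:
        vs,us=np.nonzero((l==i)&(g['depth']>0)); print(st[i],ce[i].round(1),np.mean([P(g,u,v,w=0) for u,v in zip(us,vs)],0).round(4))
K=np.array([.522,.115,.099]); z=tool(.35).as_matrix()[:,2]
o,R=cur();print('K in tool', (R.as_matrix().T@(K-o['tcp_pos'])).round(4))
print('knob proj',proj(f,K)); go(K+.006*z,.35)
E
```

```text
time_s: 5.55
tcp_pos: [0.4949, 0.1079, 0.1694]
ee_rot: [0.168, -0.147, 0.974, 0.027]
force: [0.1, 0.0, 0.5]
width: 0.402
[ 483    0   48   88 3375] [508.3  40.3] [0.3717 0.206  0.0225]
[302 240  26  33 838] [314.6 256. ] [0.5192 0.1165 0.1072]
[ 520  325  120  112 2252] [577.3 378.3] [0.6438 0.4797 0.0644]
[  0 349  13  29 226] [  4.4 361.2] [ 0.6615 -0.0806  0.1355]
[437 425  17  21 156] [444.1 437.8] [0.6183 0.2517 0.1668]
K in tool [-0.0008 -0.0012  0.0769]
knob proj (np.float64(311.3427212987075), np.float64(250.63862783012658))
shift [ 0.0278  0.0076 -0.0777] rot [-0.002 -0.006  0.001]
```

View pics/w4.png

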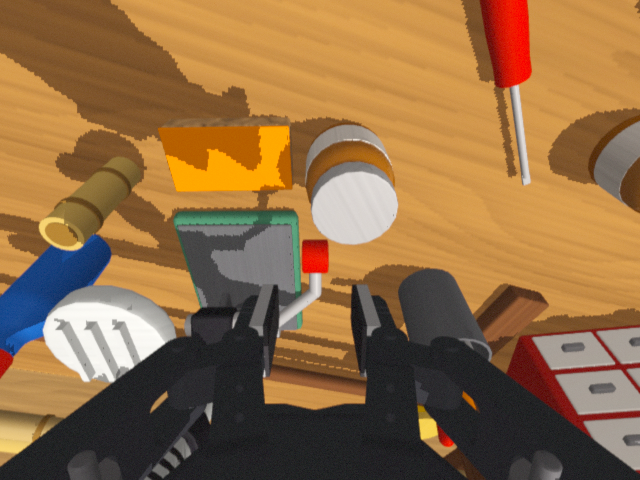

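Knob at (315,256), midway between the fingers; the jar lid is clear of them. I'll go down and pinch it.

```bash
python3 -m crank '[[0.009,0.003,-0.025,0,0,0],[0.018,0.006,-0.05,0,0,0],[0.024,0.008,-0.066,0,0,0],[0.0278,0.0086,-0.0767,0,0,0],[0.0278,0.0086,-0.0767,0,0,0]]'; python3 -m crank '[[0,0,0,0,0,0],[0,0,0,0,0,0],[0,0,0,0,0,0],[0,0,0,0,0,0],[0,0,0,0,0,0],[0,0,0,0,0,0]]' 10 40
```

```text
time_s: 6.1
tcp_pos: [0.5249, 0.1168, 0.0948]
ee_rot: [0.17, -0.147, 0.974, 0.027]
force: [0.4, 0.1, -1.8]
width: 0.4
time_s: 6.7
tcp_pos: [0.5253, 0.1175, 0.0962]
ee_rot: [0.171, -0.147, 0.974, 0.028]
force: [-0.5, 6.8, -2.3]
width: 0.196
```

```bash
python3 -m crank '[[-0.0015,0,0.0055,0,0,0],[-0.0021,0.0003,0.011,0,0,0],[-0.0024,0.0003,0.0166,0,0,0],[-0.0021,0.0003,0.0221,0,0,0],[-0.0013,0.0006,0.0277,0,0,0],[0,0.001,0.0331,0,0,0]]'; python3 -m crank '[[0.0019,0.0006,0.0053,0,0,0],[0.0042,0.0013,0.0103,0,0,0],[0.007,0.0022,0.0152,0,0,0],[0.0102,0.0032,0.0195,0,0,0],[0.0139,0.0043,0.0236,0,0,0],[0.0179,0.0055,0.0273,0,0,0],[0.0179,0.0055,0.0273,0,0,0]]'
```

```text
time_s: 7.3
tcp_pos: [0.527, 0.1182, 0.131]
ee_rot: [0.173, -0.147, 0.974, 0.027]
force: [10.5, -2.5, -13.1]
width: 0.2
time_s: 8.0
tcp_pos: [0.5446, 0.1238, 0.1588]
ee_rot: [0.172, -0.147, 0.974, 0.027]
force: [-4.4, -1.4, -0.2]
width: 0.19
```

```bash
python3 -m crank '[[0,0,0,0,0,0],[0,0,0,0,0,0],[0,0,0,0,0,0],[0,0,0,0,0,0],[-0.01,-0.003,0.028,0,0,0],[-0.02,-0.006,0.056,0,0,0],[-0.033,-0.01,0.094,0,0,0],[-0.049,-0.015,0.141,0,0,0],[-0.049,-0.015,0.141,0,0,0],[-0.049,-0.015,0.141,0,0,0]]' 42 40
python3 - <<'E'
from h import *
f=shot('wrist','w5');g=shot('side','s5')
for n,g in(('w',f),('s',g)):
  p=g['pixels'].astype(int); k=(p[:,:,0]>110)&(p[:,:,1]<60)&(p[:,:,2]<60)
  n,l,st,ce=cv2.connectedComponentsWithStats(k.astype(np.uint8))
  for i in range(1,n):
    if st[i,4]>30:
        vs,us=np.nonzero((l==i)&(g['depth']>0)); X=np.mean([P(g,u,v,w=0) for u,v in zip(us,vs)],0).round(4)
        if .1<X[1]<.15: print(st[i],ce[i].round(1),X)
cap=np.array([.530,.040,.294])-.054*m
print('cap proj',proj(f,cap),cap); go(cap+.03*m,.73)
cv2.imwrite('pics/c5.png',f['pixels'][:,:,::-1])
E
```

```text
time_s: 9.0
tcp_pos: [0.4962, 0.1089, 0.3014]
ee_rot: [0.174, -0.147, 0.973, 0.027]
force: [-0.7, 0.6, -0.9]
width: 0.417
[305 194  19  26 489] [314.  206.4] [0.5356 0.1218 0.1566]
[312 212  10   9  58] [316.  215.7] [0.5347 0.1241 0.1569]
cap proj (np.float64(201.09160617515903), np.float64(280.33562194625523)) [0.55740292 0.04847672 0.24824822]
shift [ 0.0469 -0.065  -0.0252] rot [ 0.11  -0.364 -0.001]
```

View pics/c5.png

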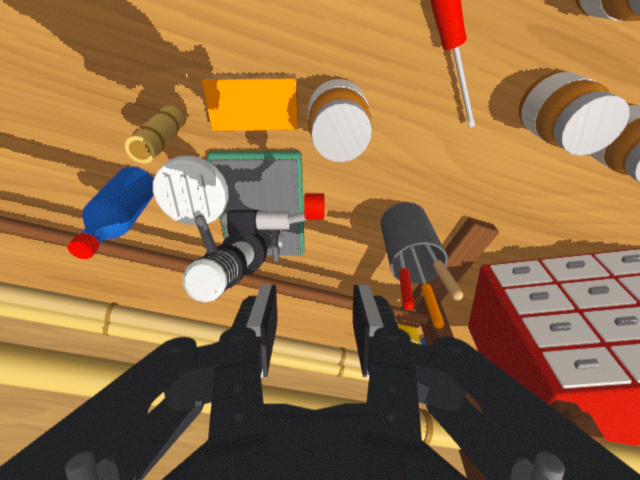

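```bash
python3 - <<'E'
from h import *
K0=np.array([.522,.115,.099]); ax=K0+.056*(np.sin(1.87)*ex-np.cos(1.87)*ez)
def K(q): return ax-.056*np.sin(1.87-q)*ex+.056*np.cos(1.87-q)*ez
def cyl(q):
    a=np.linspace(0,2*np.pi,24); return [K(q)+s*.009*ey+.012*(np.cos(t)*ex+np.sin(t)*ez) for s in(-1,1) for t in a]
for fn,qs in(('w4',[0]),('w5',[.8,.9,1,1.1,1.2,1.3]),('side0',[0]),('s5',[.9,1,1.1,1.2,1.3])):
    f=load(fn)
    for q in qs:
        p=np.array([proj(f,x) for x in cyl(q)]); print(fn,q,p.min(0).round(1),p.max(0).round(1))
E
```

```text
w4 0 [297.5 233.3] [324.9 268. ]
w5 0.8 [300.9 174.8] [321.6 201.5]
w5 0.9 [300.8 180.3] [321.7 207.1]
w5 1 [300.8 186.1] [321.7 213. ]
w5 1.1 [300.8 192.2] [321.7 219.1]
w5 1.2 [300.7 198.5] [321.8 225.3]
w5 1.3 [300.8 204.8] [321.8 231.6]
side0 0 [308.1 229.7] [319.7 241.3]
s5 0.9 [309.5 215. ] [321.3 226.9]
s5 1 [310.4 213.1] [322.3 225. ]
s5 1.1 [311.4 211.1] [323.3 223. ]
s5 1.2 [312.6 209.2] [324.4 221.1]
s5 1.3 [313.8 207.3] [325.7 219.2]
```

Lever is at about 1.06 rad and the lock is open. Now I'll close the fingers and push the head home.

```bash
python3 -m crank '[[0,-0.03,0.01,0.05,-0.15,0],[0.02,-0.06,0.01,0.11,-0.364,0],[0.045,-0.064,-0.01,0.11,-0.364,0],[0.0465,-0.065,-0.0252,0.11,-0.364,0],[0.0465,-0.065,-0.0252,0.11,-0.364,0],[0.0465,-0.065,-0.0252,0.11,-0.364,0]]' 0
python3 - <<'E'
from h import *
o,R=cur(); foot=np.array([.6785,.086,.045]); d=o['tcp_pos']-foot; print('xm',d@xm,'y',d@ey,'along',d@m); go(o['tcp_pos'],.73)
E
```

```text
time_s: 9.7
tcp_pos: [0.5405, 0.0432, 0.2702]
ee_rot: [0.35, -0.139, 0.925, 0.054]
force: [0.0, 0.3, 0.1]
width: -0.002
xm -0.002816305030407623 y -0.00014743852986978087 along 0.2675551543194427
shift [0. 0. 0.] rot [-0.001 -0.006  0.001]
```

```bash
python3 -m crank '[[0.0067,0.002,-0.008,0,0,0],[0.0118,0.0036,-0.0165,0,0,0],[0.0169,0.0052,-0.025,0,0,0],[0.022,0.0068,-0.0335,0,0,0],[0.027,0.0083,-0.0418,0,0,0]]';python3 -m crank '[[0.0051,0.0016,-0.0085,0,0,0],[0.0101,0.0031,-0.017,0,0,0]]'
python3 - <<'E'
from h import *
f=shot('side','s6');g=shot('wrist','w6')
u,v=[int(x) for x in proj(f,[.57,.06,.2])]
b=cv2.resize(f['pixels'][v-60:v+60,u-60:u+60],(400,400)); a=cv2.resize(g['pixels'][100:400,170:470],(400,400)); cv2.imwrite('pics/c6.png',np.hstack([a,b])[:,:,::-1])
E
```

```text
time_s: 10.2
tcp_pos: [0.5676, 0.0519, 0.2279]
ee_rot: [0.35, -0.139, 0.925, 0.054]
force: [-4.5, -1.2, 5.2]
width: 0.002
time_s: 10.4
tcp_pos: [0.5779, 0.0552, 0.2105]
ee_rot: [0.35, -0.139, 0.925, 0.054]
force: [-4.6, -2.6, 4.9]
width: 0.0
```

View pics/c6.png

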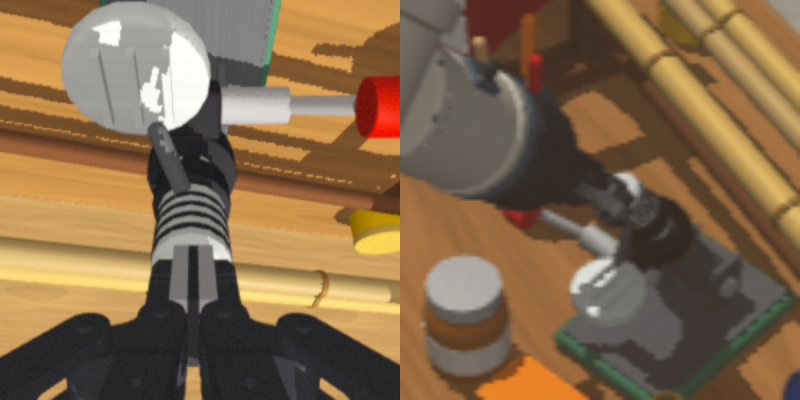

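The tubes are sliding together, with about 15 mm left and the reed clear of the hand.

```bash
python3 -m crank '[[0.0025,0.0008,-0.0043,0,0,0],[0.0051,0.0016,-0.0085,0,0,0]]';python3 -m crank '[[0.001,0.0003,-0.0017,0,0,0],[0.002,0.0006,-0.0034,0,0,0]]';python3 -m crank '[[0.001,0.0003,-0.0017,0,0,0],[0.002,0.0006,-0.0034,0,0,0]]'
```

```text
time_s: 10.7
tcp_pos: [0.5827, 0.0579, 0.2042]
ee_rot: [0.346, -0.139, 0.926, 0.053]
force: [-5.8, -3.7, 3.1]
width: -0.0
time_s: 10.9
tcp_pos: [0.5844, 0.0587, 0.2018]
ee_rot: [0.344, -0.14, 0.927, 0.052]
force: [-5.6, -3.8, 3.9]
width: -0.004
time_s: 11.1
tcp_pos: [0.5861, 0.0594, 0.1996]
ee_rot: [0.343, -0.141, 0.927, 0.051]
force: [-6.2, -4.1, 4.8]
width: -0.001
```

```bash
python3 - <<'E'
from h import *
o,R=cur(); print(o['qpos'].round(3),o['force'].round(1),o['torque'].round(2)); foot=np.array([.6785,.086,.045]); d=o['tcp_pos']-foot; print('xm',d@xm,'y',d@ey,'along',d@m); go(o['tcp_pos'],.73)
f=shot('side','s7');g=shot('wrist','w7')
u,v=[int(x) for x in proj(f,[.55,.06,.25])]
b=cv2.resize(f['pixels'][v-60:v+60,u-60:u+60],(400,400),interpolation=cv2.INTER_CUBIC); a=cv2.resize(g['pixels'][100:400,170:470],(400,400)); cv2.imwrite('pics/c7.png',np.hstack([a,b])[:,:,::-1])
E
```

```text
[-0.021  0.13   2.248  1.204  0.222 -3.016] [-6.2 -4.1  4.8] [-0.57  0.82 -0.3 ]
xm 0.0006593092238859226 y 0.0019273100418876338 along 0.1820216094330224
shift [0. 0. 0.] rot [ 0.008 -0.02  -0.002]
```

View pics/c7.png

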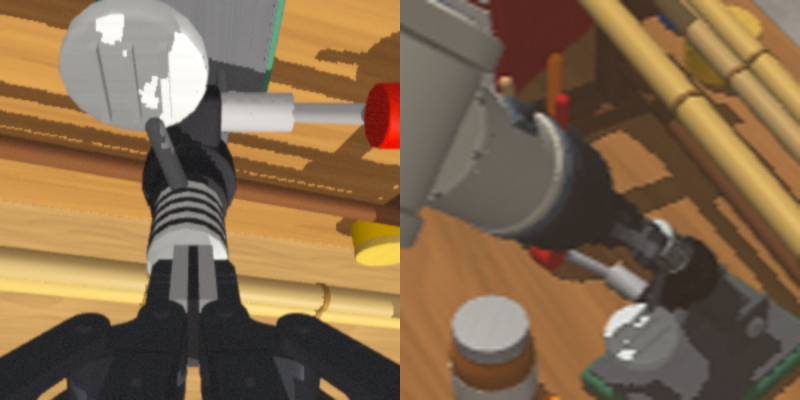

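No reed contact: joint 6 is at its limit (-3.016) near the wrist singularity, so the last millimetres lag. I'll lift off, twist the shut fingers a little and steepen the tool, then finish the push.

```bash
python3 -m crank '[[-0.0051,-0.0016,0.0085,0,0,0],[-0.0051,-0.0016,0.0085,0.05,0.08,-0.075],[-0.0051,-0.0016,0.0085,0.093,0.155,-0.149],[-0.0051,-0.0016,0.0085,0.093,0.155,-0.149],[-0.0051,-0.0016,0.0085,0.093,0.155,-0.149]]'
python3 - <<'E'
from h import *
o,R=cur(); print(o['qpos'].round(3),o['force'].round(1)); foot=np.array([.6785,.086,.045]); d=o['tcp_pos']-foot; print('xm',d@xm,'y',d@ey,'along',d@m); print(R.as_matrix()[:,2]); go(foot+.182*m,.63)
E
```

```text
time_s: 11.7
tcp_pos: [0.5815, 0.0577, 0.2087]
ee_rot: [0.279, -0.051, 0.956, 0.079]
force: [0.4, -0.2, -0.2]
width: 0.005
[-0.013  0.111  2.164  0.563  0.357 -2.172] [ 0.4 -0.2 -0.2]
xm 0.0013728267207261551 y 0.0015831071758441457 along 0.19238883500253384
[ 0.52503143  0.17943104 -0.83195342]
shift [ 0.0046 -0.0002 -0.0095] rot [-0.108 -0.079  0.153]
```

```bash
python3 -m crank '[[0.0025,0.0008,-0.0043,0,0,0],[0.0051,0.0016,-0.0085,0,0,0],[0.0061,0.0019,-0.0102,0,0,0]]';python3 -m crank '[[0.001,0.0003,-0.0017,0,0,0],[0.002,0.0006,-0.0034,0,0,0]]';python3 -m crank '[[0.001,0.0003,-0.0017,0,0,0],[0.001,0.0003,-0.0017,0,0,0]]'
```

```text
time_s: 12.0
tcp_pos: [0.5876, 0.0597, 0.1987]
ee_rot: [0.279, -0.052, 0.956, 0.079]
force: [-31.0, -9.1, 40.7]
width: -0.001
time_s: 12.2
tcp_pos: [0.5884, 0.0601, 0.1981]
ee_rot: [0.281, -0.053, 0.955, 0.079]
force: [-75.1, -24.1, 90.0]
width: -0.0
time_s: 12.4
tcp_pos: [0.5879, 0.06, 0.1986]
ee_rot: [0.282, -0.054, 0.955, 0.079]
force: [-45.5, -15.9, 54.0]
width: -0.003
```

Hard stop at 0.181 m along the mast, as expected for both tubes home (that push peaked near 120 N, so I'll be gentler). Now back off and look.

```bash
python3 -m crank '[[-0.01,-0.0031,0.017,0,0,0],[-0.03,-0.0094,0.05,0,0,0],[-0.054,-0.017,0.09,-0.05,-0.04,0.07],[-0.07,0.02,0.11,-0.09,0.08,0.14],[-0.07,0.02,0.11,-0.09,0.08,0.14]]' 42 40
python3 - <<'E'
from h import *
f=shot('wrist','w8'); o,R=cur(); print(o['tcp_pos'],o['qpos'].round(2))
K0=np.array([.525,.118,.099]); ax=K0+.056*(np.sin(1.87)*ex-np.cos(1.87)*ez)
K=lambda q: ax-.056*np.sin(1.87-q)*ex+.056*np.cos(1.87-q)*ez
def cyl(q):
    a=np.linspace(0,2*np.pi,24); return [K(q)+s*.009*ey+.012*(np.cos(t)*ex+np.sin(t)*ez) for s in(-1,1) for t in a]
for q in(.9,1,1.1,1.2,1.3):
    p=np.array([proj(f,x) for x in cyl(q)]); print(q,p.min(0).round(1),p.max(0).round(1),K(q).round(4))
p=f['pixels'].astype(int); k=(p[:,:,0]>110)&(p[:,:,1]<60)&(p[:,:,2]<60)
n,l,st,ce=cv2.connectedComponentsWithStats(k.astype(np.uint8))
for i in range(1,n):
    if st[i,4]>30:
        vs,us=np.nonzero((l==i)&(f['depth']>0)); X=np.mean([P(f,u,v,w=0) for u,v in zip(us,vs)],0).round(4)
        if .1<X[1]<.15: print(st[i],X)
z=tool(.35).as_matrix()[:,2]; go(K(1.08)-.06*z,.35)
E
```

```text
time_s: 12.9
tcp_pos: [0.5188, 0.0812, 0.3131]
ee_rot: [0.236, -0.131, 0.961, 0.057]
force: [0.8, 0.0, 0.6]
width: 0.417
[0.5190436  0.08144833 0.31112893] [ 0.06 -0.11  2.08  0.23  0.72 -1.93]
0.9 [331.7 138.1] [355.4 167.1] [0.532  0.1202 0.1472]
1 [332.  144.3] [355.8 173.3] [0.5352 0.1212 0.1516]
1.1 [332.3 150.8] [356.2 179.6] [0.5389 0.1223 0.1557]
1.2 [332.6 157.3] [356.4 186. ] [0.5429 0.1235 0.1594]
1.3 [332.8 163.9] [356.5 192.4] [0.5473 0.1249 0.1627]
[334 149  22  28 568] [0.5324 0.1198 0.1609]
shift [-0.0006  0.0345 -0.0998] rot [-0.087  0.12   0.018]
```

View pics/w8.png

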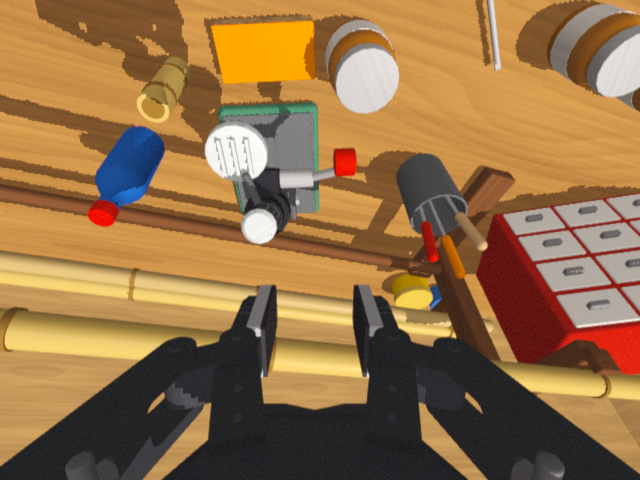

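The mast is short: the grip sits on the stacked collars, and the knob is at (345,162), about 1.07 rad. Approaching it again.

```bash
python3 -m crank '[[0,0.02,0,-0.04,0.06,0],[-0.0006,0.0345,-0.02,-0.087,0.12,0.018],[-0.0006,0.0345,-0.05,-0.087,0.12,0.018],[-0.0006,0.0345,-0.08,-0.087,0.12,0.018],[-0.0006,0.0345,-0.0978,-0.087,0.12,0.018],[-0.0006,0.0345,-0.0978,-0.087,0.12,0.018],[-0.0006,0.0345,-0.0978,-0.087,0.12,0.018]]' 42 40
python3 - <<'E'
from h import *
z=tool(.35).as_matrix()[:,2]; K=np.array([.538,.122,.1545]); go(K+.007*z,.35)
f=shot('wrist','w9');p=f['pixels'].astype(int); k=(p[:,:,0]>110)&(p[:,:,1]<60)&(p[:,:,2]<60)
n,l,st,ce=cv2.connectedComponentsWithStats(k.astype(np.uint8))
for i in range(1,n):
    if st[i,4]>100: print(st[i],ce[i].round(0))
print(proj(f,K))
E
```

```text
time_s: 13.65
tcp_pos: [0.5181, 0.1159, 0.2123]
ee_rot: [0.171, -0.147, 0.974, 0.026]
force: [0.4, -0.3, 0.5]
width: 0.42
shift [ 0.0222  0.0068 -0.0644] rot [-0.    -0.002 -0.   ]
[ 476    0   40   40 1252] [496.  17.]
[300 234  29  36 986] [314. 251.]
[  0 279  34  34 881] [ 14. 295.]
[ 510  286  130  175 3295] [580. 368.]
[422 316  16  30 346] [429. 330.]
(np.float64(313.26571299724685), np.float64(254.0726777038895))
```

```bash
python3 -m crank '[[0.008,0.0025,-0.024,0,0,0],[0.016,0.005,-0.048,0,0,0],[0.0215,0.0068,-0.0644,0,0,0],[0.0215,0.0068,-0.0644,0,0,0],[0.0215,0.0068,-0.0644,0,0,0]]' 42; python3 -m crank '[[0,0,0,0,0,0],[0,0,0,0,0,0],[0,0,0,0,0,0],[0,0,0,0,0,0],[0,0,0,0,0,0],[0,0,0,0,0,0]]' 10 50
```

```text
time_s: 14.2
tcp_pos: [0.5407, 0.1228, 0.1499]
ee_rot: [0.173, -0.147, 0.974, 0.026]
force: [0.2, 0.6, -0.1]
width: 0.419
time_s: 14.8
tcp_pos: [0.5415, 0.1228, 0.1517]
ee_rot: [0.174, -0.147, 0.973, 0.026]
force: [-2.9, -2.1, 6.6]
width: 0.192
```

```bash
python3 -m crank '[[-0.003,-0.0009,-0.0036,0,0,0],[-0.0057,-0.0018,-0.0073,0,0,0],[-0.0085,-0.0026,-0.0121,0,0,0],[-0.0109,-0.0034,-0.0171,0,0,0],[-0.0127,-0.0039,-0.0224,0,0,0],[-0.014,-0.0044,-0.0278,0,0,0],[-0.0148,-0.0046,-0.0334,0,0,0]]'; python3 -m crank '[[-0.0003,-0.0001,-0.0056,0,0,0],[0,0,-0.0111,0,0,0],[0.0008,0.0002,-0.0167,0,0,0],[0.0021,0.0007,-0.0221,0,0,0],[0.0021,0.0007,-0.0221,0,0,0]]'
```

```text
time_s: 15.5
tcp_pos: [0.526, 0.1181, 0.1197]
ee_rot: [0.174, -0.147, 0.973, 0.026]
force: [-13.2, -4.4, 17.2]
width: 0.195
time_s: 16.0
tcp_pos: [0.5253, 0.1179, 0.0969]
ee_rot: [0.172, -0.148, 0.974, 0.026]
force: [-12.3, -6.8, 5.7]
width: 0.194
```

The TCP is back at the original locked pinch pose. Release, retreat and measure the knob against the start.

```bash
python3 -m crank '[[0,0,0,0,0,0],[0,0,0,0,0,0],[0,0,0,0,0,0],[0,0,0,0,0,0],[-0.01,-0.003,0.028,0,0,0],[-0.0278,-0.0086,0.0767,0,0,0],[-0.0278,-0.0086,0.0767,0,0,0],[-0.03,-0.0086,0.0725,0,0,0],[-0.03,-0.0086,0.0725,0,0,0]]' 40 40
python3 - <<'E'
from h import *
o,R=cur();print(o['tcp_pos'],o['force'].round(1)); f=shot('wrist','w10');g=load('w4');s=shot('side','s10');s0=load('side0')
K0=np.array([.525,.118,.099]); ax=K0+.056*(np.sin(1.87)*ex-np.cos(1.87)*ez)
K=lambda q: ax-.056*np.sin(1.87-q)*ex+.056*np.cos(1.87-q)*ez
for n,f in(('now',f),('ref',g),('side',s),('side0',s0)):
    p=f['pixels'].astype(int); k=(p[:,:,0]>110)&(p[:,:,1]<60)&(p[:,:,2]<60)
    nn,l,st,ce=cv2.connectedComponentsWithStats(k.astype(np.uint8))
    pr=np.array(proj(f,K(0))); 
    for i in range(1,nn):
        if st[i,4]>30 and np.linalg.norm(ce[i]-pr)<60:
            vs,us=np.nonzero((l==i)&(f['depth']>0)); X=np.mean([P(f,u,v,w=0) for u,v in zip(us,vs)],0).round(4)
            print(n,st[i],ce[i].round(1),X,pr.round(1),'q=.3:',np.round(proj(f,K(.3)),1))
E
```

```text
time_s: 16.9
tcp_pos: [0.4945, 0.1093, 0.1681]
ee_rot: [0.171, -0.148, 0.974, 0.026]
force: [-0.4, -0.0, -0.8]
width: 0.404
[0.49446646 0.10926121 0.16808616] [-0.4 -0.  -0.8]
now [299 247  28  34 888] [312.8 263.1] [0.5174 0.116  0.1155] [312.4 255.3] q=.3: [312.3 269.1]
ref [302 240  26  33 838] [314.6 256. ] [0.5192 0.1165 0.1072] [314.2 254.7] q=.3: [314.3 268.3]
side [309 228  10  10  48] [312.8 231.3] [0.52   0.1164 0.1147] [314.4 234.3] q=.3: [313.5 230.4]
side0 [310 229   7   9  39] [313.  233.4] [0.5196 0.1148 0.1084] [314.4 234.3] q=.3: [313.5 230.4]
```

Lever is at about 0.15 rad (knob some 7 mm above its locked spot). That's within tolerance, but I'll press it down gently with shut fingertips.

```bash
python3 -m crank '[[0.015,0.004,-0.01,0,0,0],[0.0305,0.008,-0.02,0,0,0],[0.0305,0.008,-0.03,0,0,0],[0.0305,0.008,-0.04,0,0,0],[0.0305,0.008,-0.044,0,0,0]]' 0; python3 -m crank '[[0,0,-0.003,0,0,0],[0,0,-0.006,0,0,0]]';  python3 -m crank '[[0,0,-0.002,0,0,0],[0,0,-0.004,0,0,0]]'
```

```text
time_s: 17.5
tcp_pos: [0.5233, 0.1169, 0.1216]
ee_rot: [0.169, -0.148, 0.974, 0.026]
force: [0.5, -0.6, -0.5]
width: 0.003
time_s: 17.7
tcp_pos: [0.523, 0.1168, 0.1155]
ee_rot: [0.169, -0.148, 0.974, 0.026]
force: [-1.8, -0.9, 3.7]
width: -0.001
time_s: 17.9
tcp_pos: [0.5231, 0.1169, 0.1118]
ee_rot: [0.169, -0.148, 0.974, 0.026]
force: [-0.3, -0.3, 2.7]
width: -0.002
```

```bash
python3 -m crank '[[0,0,-0.0015,0,0,0],[0,0,-0.003,0,0,0]]'; python3 -m crank '[[0,0,-0.001,0,0,0],[0,0,-0.001,0,0,0]]'
```

```text
time_s: 18.1
tcp_pos: [0.5236, 0.1171, 0.1101]
ee_rot: [0.17, -0.148, 0.974, 0.026]
force: [-15.7, -3.5, 37.1]
width: -0.001
time_s: 18.3
tcp_pos: [0.5236, 0.1171, 0.1104]
ee_rot: [0.171, -0.148, 0.974, 0.026]
force: [-12.4, -3.8, 26.7]
width: -0.004
```

The lever is on its stop at 37 N. Retreat well clear and check numerically (the picture quota is used up).

```bash
python3 -m crank '[[-0.01,-0.003,0.028,0,0,0],[-0.03,-0.008,0.07,0,0,0],[-0.06,-0.01,0.12,0,0,0],[-0.1,0,0.17,0,0,0],[-0.15,0.05,0.2,0,0,0],[-0.2,0.12,0.2,0,0,0],[-0.2,0.15,0.2,0,0,0],[-0.2,0.15,0.2,0,0,0],[-0.2,0.15,0.2,0,0,0],[-0.2,0.15,0.2,0,0,0]]' 
python3 - <<'E'
from h import *
o,_=cur(); print(o['force'].round(1),o['qvel'].round(3))
t0,t,s0,s=load('top0'),shot('top','t11'),load('side0'),shot('side','s11')
for n,f in(('top0',t0),('top',t),('side0',s0),('side',s)):
    p=f['pixels'].astype(int); k=(p[:,:,0]>110)&(p[:,:,1]<60)&(p[:,:,2]<60)
    nn,l,st,ce=cv2.connectedComponentsWithStats(k.astype(np.uint8)); pr=np.array(proj(f,[.525,.118,.099]))
    for i in range(1,nn):
        if st[i,4]>15 and np.linalg.norm(ce[i]-pr)<20: 
            vs,us=np.nonzero((l==i)&(f['depth']>0)); print(n,st[i],ce[i].round(1),np.mean([P(f,u,v,w=0) for u,v in zip(us,vs)],0).round(4))
# cap: highest lamp points near the mast axis
foot=np.array([.6785,.086,.045])
for n,f in(('top',t),('side',s)):
    u,v=[int(x) for x in proj(f,foot+.182*m)]
    pts=np.array([P(f,a,b,w=0) for a in range(u-25,u+26) for b in range(v-25,v+26) if f['depth'][b,a]>0])-foot
    r=np.hypot(pts@xm,pts@ey); al=pts[r<.012]@m; print(n,'cap along',np.percentile(al,[50,90,98]).round(4))
# bystanders: depth change outside the lamp and arm
for n,X in dict(jar=[.494,.136,.086],blank=[.561,-.05,.095],block=[.497,.035,.026],bottle=[.648,-.087,.12]).items():
    for a,b in((t0,t),(s0,s)):
        u,v=[int(x) for x in proj(a,X)]; sl=np.s_[v-10:v+11,u-10:u+11]
        dd=a['depth'][sl]-b['depth'][sl]; print(n,'changed px',int((abs(dd)>.006).sum()),end='; ')
E
```

```text
time_s: 19.3
tcp_pos: [0.3224, 0.2684, 0.3104]
ee_rot: [0.171, -0.15, 0.973, 0.027]
force: [0.3, -0.6, -0.7]
width: -0.001
[ 0.3 -0.6 -0.7] [-0.084 -0.001  0.019  0.003 -0.004 -0.032]
top0 [295 222  10  10  64] [299.5 226.9] [0.5238 0.1185 0.1107]
top [295 222  10  10  65] [299.4 226.9] [0.5239 0.1185 0.111 ]
side0 [310 229   7   9  39] [313.  233.4] [0.5196 0.1148 0.1084]
side [310 229   9   9  44] [313.6 233.1] [0.5216 0.1154 0.1081]
top cap along [0.1825 0.1849 0.1873]
side cap along [0.1819 0.184  0.1852]
jar changed px 72; jar changed px 66; blank changed px 77; blank changed px 49; block changed px 114; block changed px 59; bottle changed px 75; bottle changed px 53;
```

```bash
python3 - <<'E'
from h import *
for n,X in dict(jar=[.494,.136,.086],blank=[.561,-.05,.095]).items():
    for fn in('top0','t11','side0','s11'):
        f=load(fn);u,v=[int(x) for x in proj(f,X)]
        q=np.array([P(f,a,b,w=0) for a in range(u-18,u+19) for b in range(v-18,v+19) if f['depth'][b,a]>0])
        q=q[(abs(q[:,2]-X[2])<.012)&(np.hypot(*(q[:,:2]-X[:2]).T)<.05)]; print(n,fn,len(q),q.mean(0).round(4))
print(bot.hand_in())
E
```

```text
jar top0 498 [0.4908 0.1362 0.0867]
jar t11 497 [0.4911 0.1362 0.087 ]
jar side0 370 [0.4881 0.1311 0.0847]
jar s11 386 [0.4884 0.1304 0.0846]
blank top0 120 [ 0.5605 -0.0494  0.0968]
blank t11 122 [ 0.5604 -0.0494  0.097 ]
blank side0 115 [ 0.5576 -0.0534  0.0942]
blank s11 117 [ 0.5575 -0.0536  0.0943]
the job is handed in; nothing more can be done
None
```

The lamp is put away in its short form and locked, and the job was handed in after about 19 s of the 54 s allowed. I slid the thin tube home with the lock shut, raised the lever to about 1.06 rad, and slid the thick tube home. I then swung the lever back, let go and moved clear.

**Last checks:**
- **Tubes:** the top of the grip is 182 mm up the mast, which matches both tubes fully home.
- **Lever:** the top camera shows the knob within 1 mm of where it started, and the side camera within about 2 mm, so it is locked. After the first swing down it stood about 0.15 rad off its stop, so I pressed it fully down.
- **Gripper:** it is shut and away from everything, with only sensor noise (under 1 N) on the force reading.
- **Bystanders:** the jar and the reed blank have not moved (under 1 mm). I did not measure the other bystanders in the same way.

**Problems and disagreements:**
- **Joint 6 limit:** joint 6 reached its range limit (-3.016 rad) during the second push, so I backed off and re-angled the tool to finish.
- **Wrist force:** the last push onto the stop read about 119.6 N, right at the 120 N limit. A higher peak between readings can't be ruled out.
- **Depth comparison:** a quick before-and-after depth check flagged changes near the jar, blank, block and bottle. I put this down to noise and edges. The position check bears that out for the jar and blank, but I did not confirm it for the block or bottle.

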